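# Bring the levelling pliers round and point them out

## Task

Without touching anything that stands on it, gently push the turntable round (its upright black peg is there for that) until the bolt of the grey levelling pliers is in line with the orange strip on the shelf, on the strip's side of the turntable. Then show the tiler which tool is meant: from straight above, point down at the steel bolt of the pliers with the fingertips one to five centimetres above it, touching nothing, stay there for two seconds and finish still pointing. Nothing is to be gripped, lifted or tipped, and the turntable must not be spun fast.

Things in the scene. Friction and masses are not known exactly. Their poses are not given: they have to be found in the camera images.
- turntable: Fixed bearing base; origin on the vertical turning axis at shelf height. An orange strip 80 x 22 mm stuck on the shelf runs radially along this frame's -x axis, 195 to 275 mm from the turning axis. On the base turns the round white melamine platter, 360 mm across, 18 mm thick, its top 38 mm above the shelf, with the peg and four loose things.
- platter (a joint): Turning angle of the platter about the vertical axis, in rad, growing counter-clockwise seen from above. It turns freely both ways (6.2 rad each way), needs about 1 N at the peg, and stops where it is left; the things on it ride along.
- peg_top (a point): Centre of the top of the upright black round plastic peg fixed near the rim of the platter: 18 mm in diameter, 45 mm tall (platter top to peg top, so its top is 83 mm above the shelf), 163 mm from the turning axis. The loose things stay at least 12 mm inside the circle in which the peg's inner side runs.
- pliers_bolt (a point): Centre of the top of the steel bolt head (14 mm across) at the pivot of the grey plastic levelling pliers, 21 mm above the platter; about 70 mm from the turning axis.
- pliers: Grey plastic levelling pliers lying flat and loose on the platter, about 170 mm long, 45 mm wide, 14 to 16 mm thick (21 mm at the bolt); origin on the underside below the bolt, jaws to its -x (70 mm), handles with black inlays to its +x (100 mm), z up.
- rake: Steel grout rake with a yellow grip lying loose on the platter, about 168 mm long, 27 mm wide, 21 mm high; origin on the underside near the middle, grip to its +x, steel head to its -x. Leave alone.
- tub: Clear plastic tub with lid, full of white and grey levelling clips, loose on the platter: 71 mm across, 58 mm tall; origin at the centre of its underside. Leave alone.
- wedges: Banded stack of four red plastic tile wedges, loose on the platter: 26 by 75 mm (its y), 41 mm tall; origin at the centre of its underside. Leave alone.
Mind the look-alikes: they are no part of the job. Several things have the shape of the pliers; the one meant has the colours described above.

How it is judged:
By the outcome, as a careful person would: the job done as asked, in the order asked, and still so for the second after the job is handed in, with the robot touching nothing.
It also fails if it takes over 51 s, if anything falls off the work surface, if the arm or the gripper's body presses on something with over 40 N, if the wrist force passes 120 N, or if a joint passes its speed limit or range.

## Robot

A 7-joint arm with a two-finger parallel gripper is mounted at the origin on the work surface. World frame = base frame: x ahead of the robot, y to its left, z up, the work surface at z = 0. Lengths are in m, angles in rad, forces in N, time in s.
With the tool pointing down it reaches from about 0.4 to 0.85 m from the base axis. Payload 10.4 kg.
Tool frame: the origin (TCP) lies midway between the tips of the shut fingers; the grasp point (between the pads) lies 19 mm behind it (r.grasp_offset is the distance from the TCP to the grasp point, in m); x points along the fingers, y is the direction in which the jaws open and shut, and the axes are right-handed (so a half turn about x gives the same grasp; the last joint's range is limited). The gripper opens to 87 mm and grips with 3 to 60 N. Pads are 19 mm wide; open, the fingers measure 117 mm over their backs; the gripper's body (75 mm by 190 mm) begins 51 mm behind the grasp point.
Start: joints at [-1.273, 0.332, -0.065, 1.46, 0.022, 1.35, -0.088], TCP at [0.197, 0.593, 0.223] pointing down, gripper open.
Joint ranges: [-2.6, 2.6], [-0.5, 2.12], [-1.47, 1.34], [0.16, 2.42], [-1.27, 4.41], [0.06, 2.06], [-2.6, 2.6]. Speed limits (rad/s): [2.22, 2.22, 2.79, 2.79, 3.14, 3.14, 3.14].

## Interface

Orientations are given as a unit quaternion [x, y, z, w].
In Python, from bench import r, vision, close_job gives the robot as it stands. The module is installed in compiled form; this text tells all that it offers.
- The arm moves only by the shell command python3 -m pendant 'ROWS' [OPENING] [FORCE]. ROWS is text: rows parted by semicolons, each of 6 numbers parted by spaces: the shift along the tool's x, y, z in units of 0.25 m (1.0 is 0.25 m), then the turn, a rotation vector about the tool's x, y, z in units of 1.5 rad (1.0 is 1.5 rad). A call has 1 to 8 rows; each row is the pose to reach, as a shift and turn from the pose commanded when the call began, along the tool's axes at that moment; what a row does not reach only later rows make up. A row lasts 1/10 s, in which the tool goes at most 50 mm and 8.59 degrees, less where a joint would pass 70% of its speed; a pose out of reach is approached as far as the arm can. A call with a number of a shift or a turn outside -1 to 1 is refused whole. A call with a gripper value outside its range is refused whole. OPENING is the gripper command: -1 is shut, 1 is fully open, values between are in proportion, set as the call begins (- or left out, the last holds). The fingers move at their own pace and stop on an object; FORCE is the grip in N (left out, the last holds). Time passes only in rows, so rows that repeat a pose let the fingers close. It gives the time, the measured TCP pose, the force and the opening at its end, in the units of the state.
- r.read_state(): the state, without advancing time (a new reading comes with each control period).
- vision.camera(name): name is "side" or "top"; returns (picture, depth): 400x640x3 uint8, blue, green, red; 400x640 float32, m along the optical axis (not along the pixel's ray), 0 where there is no reading.
- vision.get_calibration(name): a dict with "camera_matrix" (3x3 intrinsics, pixels), "k1" (the pictures are not rectified: a ray, as slopes to the right and down, at radius r is drawn at 1 + k1 r^2 times it, then the intrinsics apply), "rvec" (rotation vector, rad) and "tvec" (3), from world to camera coordinates, as OpenCV has them. Camera axes: x right, y down, z forward; pixel columns grow to the right and rows downward; lengths in m; the calibration is good to about 2 mm. A picture is of the moment at which its call begins. get_calibration takes no time and is no camera call.
- close_job(): hands the job in, once; it reports no verdict.
The state is a dict: "time": time; "joint_positions": joint angles; "joint_vel": joint speeds; "joint_torque": joint torques, N m; "ee_pos": TCP position; "eef_rot": TCP orientation; "ft_force": force on the tool from outside, world axes, zero at the start; "torque": the same for the moment, N m; "width": finger opening in m.
Only numpy, scipy, OpenCV 4.12 (cv2) and the standard library are available. Lean on these libraries where they do the work, as an engineer would, in place of code of your own. Each camera call takes 0.05 s, during which the arm holds its last target. There are 200 camera calls.

## Working session

There is one attempt and no reset: what is moved stays moved. The work goes in short steps, Python scripts to look and compute and a shell command to move; the robot and the scene stay as the last step left them, time stands still between calls to the robot, and variables do not carry over. Pictures are saved under pics/ and viewed, about 8 in all and at most 12, crops included, and the job is handed in when it is done.

```bash
mkdir -p pics
cat > h.py <<'E'
import numpy as np, cv2
from bench import r, vision
def ray(name,px):
    c=vision.get_calibration(name);K=np.array(c["camera_matrix"]);R=cv2.Rodrigues(np.array(c["rvec"],float))[0];t=np.array(c["tvec"],float).ravel()
    D=np.array([c["k1"],0,0,0,0],float)
    p=cv2.undistortPoints(np.array(px,float).reshape(-1,1,2),K,D).reshape(-1,2)
    d=np.c_[p,np.ones(len(p))]@R
    return -R.T@t,d
def onz(name,px,z):
    o,d=ray(name,px); return o+d*((z-o[2])/d[:,2])[:,None]
E
python3 - <<'E'
from h import *
for n in("top","side"):
    p,d=vision.camera(n);cv2.imwrite(f"pics/{n}0.png",p);np.save(f"{n}0.npy",d)
    o,dd=ray(n,[[320,200]]);print(n,o,dd,vision.get_calibration(n)["k1"])
print(r.read_state())
E
```

```text
top [0.4512016  0.11421588 0.89067966] [[ 0.11302129  0.03897716 -0.99285823]] -0.04127796468356475
side [0.32992022 0.66657758 0.59842566] [[ 0.25709919 -0.68605133 -0.68068564]] 0.005724636483217885
{'time': 0.1, 'joint_positions': array([-1.27260223,  0.33277691, -0.06471939,  1.46085086,  0.02157287,
        1.34990787, -0.08851027]), 'joint_vel': array([ 0.0008854 , -0.00059435,  0.00090423, -0.00313947, -0.00053425,
       -0.00066359,  0.00021703]), 'joint_torque': array([ 7.46316691e-04, -6.24542570e+01,  2.39060837e-02, -3.90721142e+01,
       -6.16280548e-02,  3.64102155e-02,  5.12208226e-05]), 'ee_pos': array([0.19694919, 0.59279153, 0.22185647]), 'eef_rot': array([ 0.11248751,  0.69809331, -0.11336195,  0.69796946]), 'ft_force': array([0.53194786, 0.09204295, 0.18714947]), 'torque': array([-0.02269983,  0.01463776,  0.01131767]), 'width': 0.08712000444480107}
```

View pics/top0.png

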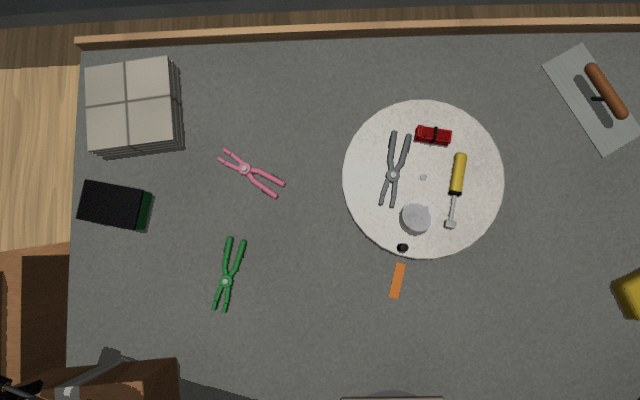

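View pics/side0.png

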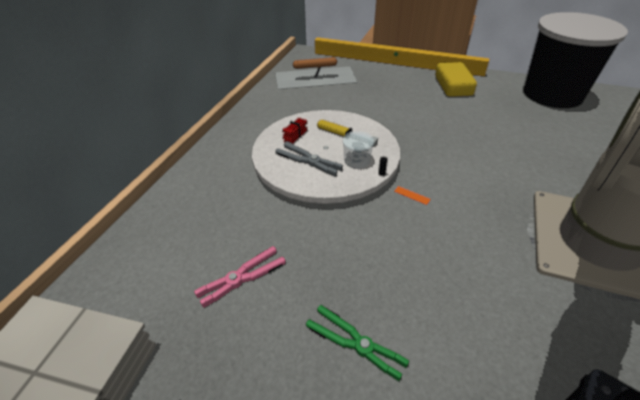

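The top view shows the platter centred near (423,178). The grey pliers' bolt is at (393,174), the peg at (403,248) and the strip at (397,281). The side view agrees.

```bash
cat > m.py <<'E'
from h import *
def blob(mask,near,rad):
    n,l,s,c=cv2.connectedComponentsWithStats(mask.astype(np.uint8))
    k=[i for i in range(1,n) if s[i,4]>8 and np.hypot(*(c[i]-near))<rad]
    return max(k,key=lambda i:s[i,4]),l,s,c
def platter(p):
    hsv=cv2.cvtColor(p,cv2.COLOR_BGR2HSV)
    w=(hsv[...,2]>140)&(hsv[...,1]<60)
    i,l,s,c=blob(w,(423,178),60)
    cn=max(cv2.findContours((l==i).astype(np.uint8),0,cv2.CHAIN_APPROX_NONE)[0],key=len)
    h=cv2.convexHull(cn).reshape(-1,2)
    P=onz("top",h,.038)[:,:2]
    (x,y),ra=cv2.minEnclosingCircle((P*1000).astype(np.float32))
    A=np.c_[2*P,np.ones(len(P))];q=np.linalg.lstsq(A,(P**2).sum(1),rcond=None)[0]
    return q[:2],np.sqrt(q[2]+q[:2]@q[:2]),(x,y,ra)
E
python3 - <<'E'
from m import *
p=cv2.imread("pics/top0.png");d=np.load("top0.npy");hsv=cv2.cvtColor(p,cv2.COLOR_BGR2HSV)
C,R,e=platter(p);print("platter",C,R,e)
print("hub px",onz("top",[[423,178]],.04))
o=(hsv[...,0]>5)&(hsv[...,0]<18)&(hsv[...,1]>150)&(hsv[...,2]>120)
i,l,s,c=blob(o,(397,281),15);print("strip px",c[i],s[i])
S=onz("top",[c[i]],0)[0,:2]; Y,X=np.where(l==i);P=onz("top",np.c_[X,Y],0)[:,:2]
u,sv,vt=np.linalg.svd(P-P.mean(0));print("strip",S,"dir",vt[0],"len",np.ptp((P-S)@vt[0]),np.ptp((P-S)@vt[1]),"dist",np.hypot(*(S-C)))
print("angle strip-from-C",np.degrees(np.arctan2(*(S-C)[::-1])), "axis",np.degrees(np.arctan2(*vt[0][::-1])))
k=hsv[...,2]<40
i,l,s,c=blob(k,(403,248),10);print("peg px",c[i],s[i])
Q=onz("top",[c[i]],.078)[0,:2];print("peg",Q,np.hypot(*(Q-C)),np.degrees(np.arctan2(*(Q-C)[::-1])))
B=onz("top",[[393,174]],.059)[0,:2];print("bolt",B,np.hypot(*(B-C)),np.degrees(np.arctan2(*(B-C)[::-1])))
cv2.imwrite("pics/crop0.png",cv2.resize(p[90:310,330:520],None,fx=2.7,fy=2.7,interpolation=cv2.INTER_CUBIC))
from scipy.spatial.transform import Rotation as Ro
st=r.read_state();print(Ro.from_quat(st["eef_rot"]).as_matrix().round(3))
E
```

```text
platter [ 0.59437511 -0.08010402] 0.17866558966961457 (594.4140014648438, -80.22142791748047, 179.31497192382812)
hub px [[ 0.59127076 -0.08024556  0.04      ]]
strip px [396.63609467 280.15680473] [389 263  17  36 338]
strip [ 0.36699753 -0.01973779] dir [-0.96614165  0.25801223] len 0.07908147805716009 0.021618271419465512 dist 0.23525442150316658
angle strip-from-C 165.1316017875187 axis 165.04785219937528
peg px [401.58139535 247.46511628] [397 244  11   8  43]
peg [ 0.44088203 -0.02070538] 0.1645853106044005 158.84459793803236
bolt [ 0.59851501 -0.01190422] 0.06832533229643374 86.52626384773184
[[-0.     0.315  0.949]
 [-0.001  0.949 -0.315]
 [-1.    -0.001  0.   ]]
```

View pics/crop0.png

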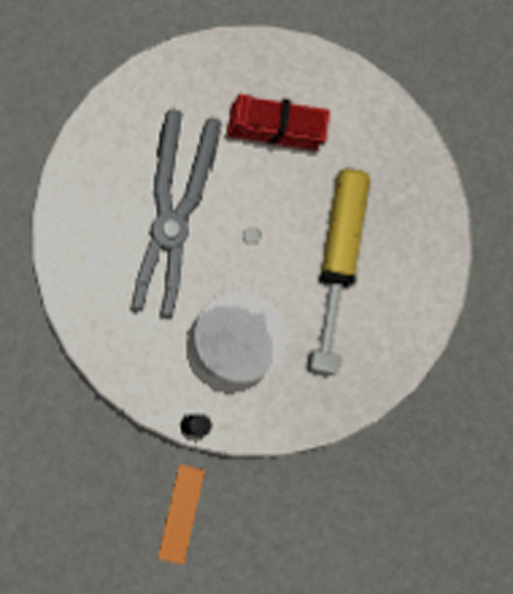

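```bash
python3 -m pendant '0 -.06 .055 0 0 0; 0 -.17 .157 0 0 0; 0 -.3 .277 0 0 0; 0 -.43 .397 0 0 0; 0 -.56 .517 0 0 0; 0 -.69 .637 0 0 0; 0 -.82 .757 0 0 0; 0 -.93 .856 0 0 0' -1 10
python3 -m pendant '0 -.12 .11 0 0 0; 0 -.25 .23 0 0 0; 0 -.38 .35 0 0 0; 0 -.51 .47 0 0 0; 0 -.64 .59 0 0 0; 0 -.77 .71 0 0 0; 0 -.87 .81 0 0 0; 0 -.93 .856 0 0 0'
python3 -m pendant '.05 0 0 .04 0 0; .12 0 0 .09 0 0; .2 0 0 .14 0 0; .26 0 0 .18 0 0; .29 0 0 .195 0 0; .29 0 0 .195 0 0'
python3 - <<'E'
from m import *
p,d=vision.camera("top");cv2.imwrite("pics/top1.png",p[60:340,260:560].repeat(2,0).repeat(2,1))
s=r.read_state();print(s["time"],s["ee_pos"],s["eef_rot"],s["ft_force"],s["width"])
E
```

```text
time: 0.9
ee_pos: [0.3275, 0.3026, 0.2224]
eef_rot: [0.113, 0.698, -0.113, 0.698]
ft_force: [0.7, -1.1, 0.2]
width: 0.0309
time: 1.7
ee_pos: [0.4573, 0.0138, 0.2225]
eef_rot: [0.114, 0.698, -0.114, 0.698]
ft_force: [-0.2, -0.1, -0.5]
width: 0.0007
time: 2.3
ee_pos: [0.456, 0.0168, 0.1493]
eef_rot: [0.213, 0.675, -0.214, 0.674]
ft_force: [0.1, -0.3, 0.4]
width: 0.0005
2.35 [0.45648953 0.01685061 0.15007018] [ 0.21293563  0.67440284 -0.21314712  0.67409757] [ 0.84844884 -0.84400091  0.02725197] 0.000488113092338002
```

View pics/top1.png

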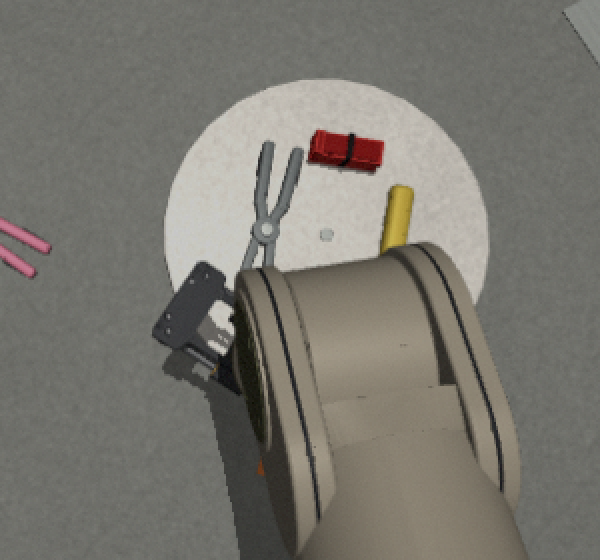

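```bash
python3 -m pendant '.05 0 0 0 0 0; .12 0 0 0 0 0; .2 0 0 0 0 0; .28 0 0 0 0 0; .34 0 0 0 0 0; .36 0 0 0 0 0; .36 0 0 0 0 0'
python3 -m pendant '0 -.0117 0 -.0116 0 0; 0 -.0235 .0004 -.0233 0 0; 0 -.0352 .0009 -.0349 0 0; 0 -.0469 .0016 -.0465 0 0; 0 -.0586 .0026 -.0582 0 0; 0 -.0702 .0037 -.0698 0 0; 0 -.0819 .005 -.0814 0 0; 0 -.0935 .0065 -.0931 0 0'
python3 -m pendant '0 -.0117 0 -.0116 0 0; 0 -.0293 .0006 -.0291 0 0; 0 -.0469 .0016 -.0465 0 0; 0 -.0702 .0037 -.0698 0 0; 0 -.0935 .0065 -.0931 0 0; 0 -.1167 .0102 -.1164 0 0; 0 -.1397 .0147 -.1396 0 0; 0 -.1626 .02 -.163 0 0'
python3 - <<'E'
from m import *
p,d=vision.camera("side");cv2.imwrite("pics/side1.png",cv2.resize(p[60:240,200:480],None,fx=2.7,fy=2.7))
s=r.read_state();print(s["time"],s["ee_pos"],s["eef_rot"],s["ft_force"],s["width"])
E
```

```text
time: 3.05
ee_pos: [0.4564, 0.0168, 0.0596]
eef_rot: [0.213, 0.674, -0.214, 0.674]
ft_force: [-0.4, -0.7, 0.3]
width: 0.0005
time: 3.85
ee_pos: [0.4444, -0.0034, 0.06]
eef_rot: [0.165, 0.688, -0.165, 0.687]
ft_force: [-0.2, 0.3, -0.2]
width: 0.0004
time: 4.65
ee_pos: [0.4301, -0.0417, 0.06]
eef_rot: [0.08, 0.703, -0.08, 0.702]
ft_force: [-1.2, 1.8, -0.9]
width: 0.0003
4.7 [ 0.42994581 -0.04267933  0.05995669] [ 0.07960271  0.70271483 -0.0796444   0.70250413] [-0.04226918 -1.05565606 -0.01922167] 0.00032364751372255824
```

View pics/side1.png

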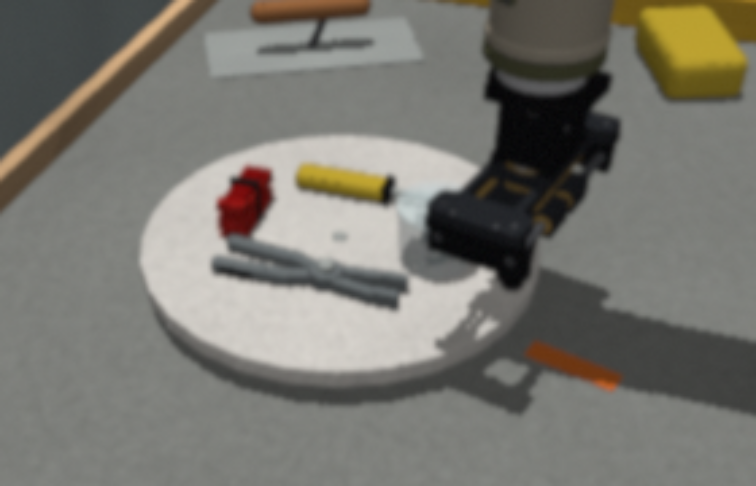

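The platter is turning: the pliers have moved round and the tub rides along. The force is about 2 N. I'll continue along the arc.

```bash
python3 -m pendant '0 -.0235 .0004 -.0233 0 0; 0 -.0469 .0016 -.0465 0 0; 0 -.0702 .0037 -.0698 0 0; 0 -.0935 .0065 -.0931 0 0; 0 -.1167 .0102 -.1164 0 0; 0 -.1397 .0147 -.1396 0 0; 0 -.1626 .02 -.163 0 0; 0 -.1852 .026 -.186 0 0'
python3 -m pendant '0 -.0235 .0004 -.0233 0 0; 0 -.0469 .0016 -.0465 0 0; 0 -.0702 .0037 -.0698 0 0; 0 -.0935 .0065 -.0931 0 0; 0 -.1167 .0102 -.1164 0 0; 0 -.1397 .0147 -.1396 0 0; 0 -.1626 .02 -.163 0 0; 0 -.1852 .026 -.186 0 0'
python3 -m pendant '0 -.0235 .0004 -.0233 0 0; 0 -.0469 .0016 -.0465 0 0; 0 -.0702 .0037 -.0698 0 0; 0 -.0935 .0065 -.0931 0 0; 0 -.1167 .0102 -.1164 0 0; 0 -.1397 .0147 -.1396 0 0; 0 -.1626 .02 -.163 0 0; 0 -.1852 .026 -.186 0 0'
python3 -m pendant '0 -.0176 .0003 -.0174 0 0; 0 -.0352 .0009 -.0349 0 0; 0 -.0469 .0016 -.0465 0 0; 0 -.0586 .0026 -.0582 0 0; 0 -.065 .0032 -.0645 0 0; 0 -.0702 .0037 -.0698 0 0; 0 -.0702 .0037 -.0698 0 0'
python3 - <<'E'
from m import *
p,d=vision.camera("top");cv2.imwrite("pics/top2raw.png",p);cv2.imwrite("pics/top2.png",cv2.resize(p[90:310,330:520],None,fx=2.7,fy=2.7,interpolation=cv2.INTER_CUBIC))
p,d=vision.camera("side");cv2.imwrite("pics/side2.png",p)
s=r.read_state();print(s["time"],s["ee_pos"],s["eef_rot"],s["ft_force"],s["joint_positions"])
C=np.array([.5944,-.0801]);v=s["ee_pos"][:2]-C;print(np.hypot(*v),np.degrees(np.arctan2(v[1],v[0])))
E
```

```text
time: 5.5
ee_pos: [0.426, -0.0882, 0.0599]
eef_rot: [-0.018, 0.707, 0.018, 0.707]
ft_force: [0.0, 0.7, 0.5]
width: 0.0004
time: 6.3
ee_pos: [0.4348, -0.1341, 0.0599]
eef_rot: [-0.116, 0.698, 0.116, 0.697]
ft_force: [-0.0, 1.2, -0.2]
width: 0.0001
time: 7.1
ee_pos: [0.4559, -0.1758, 0.0598]
eef_rot: [-0.212, 0.675, 0.212, 0.674]
ft_force: [-0.9, 0.4, 0.1]
width: 0.0001
time: 7.8
ee_pos: [0.4668, -0.1899, 0.0599]
eef_rot: [-0.246, 0.663, 0.247, 0.663]
ft_force: [-0.2, 0.0, -0.9]
width: 0.0006
7.9 [ 0.46678365 -0.18977794  0.05992607] [-0.24631399  0.6628073   0.24646961  0.66277344] [-0.66832655 -0.63965056  1.283864  ] [ 0.21117786  0.22771695  0.09336333  1.96216366 -0.02599953  0.95300221
  2.59984179]
0.1682711558646671 -139.3230868296475
```

View pics/top2.png

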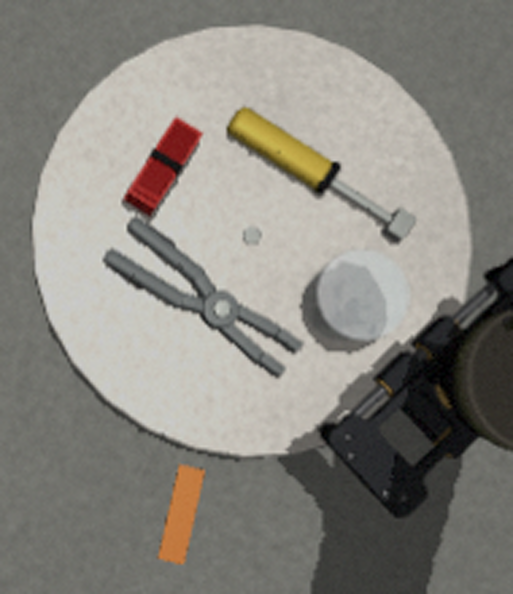

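The bolt is at crop (222,309), which is px (412.2,204.4), just short of the strip line. Joint 7 is at its limit, so I won't turn the tool further that way.

```bash
cat > b.py <<'E'
from m import *
C=np.array([.5944,-.0801])
def bolt(p,near):
    x,y=near;g=cv2.resize(p[y-8:y+9,x-8:x+9],None,fx=1,fy=1)
    v=cv2.cvtColor(g,cv2.COLOR_BGR2GRAY).astype(float);h=v[3:14,3:14]
    w=np.clip(h-np.percentile(h,80),0,None);yy,xx=np.mgrid[:11,:11]
    k=np.hypot(yy-5,xx-5)<4;w=w*k
    px=[x-5+(w*xx).sum()/w.sum(),y-5+(w*yy).sum()/w.sum()]
    return px
def rep(px):
    B=onz("top",[px],.059)[0,:2];v=B-C
    print("bolt",px,B,np.hypot(*v),np.degrees(np.arctan2(v[1],v[0])))
E
python3 - <<'E'
from b import *
p=cv2.imread("pics/top2raw.png")
rep([412.2,204.4]);rep(bolt(p,(412,204)))
C2,R,_=platter(cv2.imread("pics/top0.png"))
# hub centre
for f in("top0","top2raw"):
    q=cv2.imread(f"pics/{f}.png"); print(onz("top",[[330+251.5/2.7-.3,90+236/2.7-.3]],.040))
print("bolt0");rep(bolt(cv2.imread("pics/top0.png"),(393,174)))
E
```

```text
bolt [412.2, 204.4] [ 0.53162551 -0.05018164] 0.06953952151604793 154.51750340227107
bolt [np.float64(411.32068965517243), np.float64(203.72413793103448)] [ 0.53312195 -0.04837362] 0.06900407303791983 152.62738283848384
[[ 0.59326799 -0.08000937  0.04      ]]
[[ 0.59326799 -0.08000937  0.04      ]]
bolt0
bolt [np.float64(392.7872023809524), np.float64(174.0922619047619)] [ 0.59832507 -0.01143864] 0.06877345835554903 86.72820732344904
```

```bash
python3 -m pendant '0 .0293 .0006 0 0 0; 0 .0702 .0037 0 0 0; 0 .1 .008 0 0 0; 0 .1167 .0102 0 0 0; 0 .1167 .0102 0 0 0'
python3 -m pendant '0 0 0 .04 0 0; 0 0 0 .1 0 0; 0 0 0 .17 0 0; 0 0 0 .25 0 0; 0 0 0 .33 0 0; 0 0 0 .41 0 0; 0 0 0 .49 0 0; 0 0 0 .57 0 0'
python3 -m pendant '0 0 0 .08 0 0; 0 0 0 .16 0 0; 0 0 0 .24 0 0; 0 0 0 .31 0 0; 0 0 0 .36 0 0; 0 0 0 .393 0 0; 0 0 0 .393 0 0'
python3 - <<'E'
from b import *
s=r.read_state();print(s["time"],s["ft_force"],s["joint_positions"].round(3))
v=s["ee_pos"][:2]-C;print(np.hypot(*v),np.degrees(np.arctan2(v[1],v[0])))
p,d=vision.camera("top");cv2.imwrite("pics/top3.png",cv2.resize(p[90:310,330:520],None,fx=2.7,fy=2.7,interpolation=cv2.INTER_CUBIC));rep(bolt(p,(412,204)))
from scipy.spatial.transform import Rotation as Ro
print(Ro.from_quat(s["eef_rot"]).as_matrix().round(3))
E
```

```text
time: 8.4
ee_pos: [0.4495, -0.1651, 0.0601]
eef_rot: [-0.247, 0.663, 0.247, 0.663]
ft_force: [0.7, -0.2, 0.1]
width: 0.0001
time: 9.2
ee_pos: [0.4499, -0.1662, 0.0601]
eef_rot: [0.052, 0.705, -0.052, 0.705]
ft_force: [0.1, 0.0, -0.0]
width: 0.0004
time: 9.9
ee_pos: [0.4499, -0.1661, 0.0601]
eef_rot: [0.253, 0.66, -0.253, 0.66]
ft_force: [-1.1, -0.1, 0.4]
width: 0.0004
9.9 [-1.06235093 -0.10369179  0.35267769] [ 0.056  0.178  0.22   2.028 -0.048  0.941  1.138]
0.16814800549720585 -149.24537221368257
bolt [np.float64(411.3498452012384), np.float64(203.6811145510836)] [ 0.53321289 -0.04843978] 0.06889290437587535 152.64147405530932
[[ 0.     0.669  0.743]
 [-0.     0.743 -0.669]
 [-1.     0.     0.   ]]
```

View pics/top3.png

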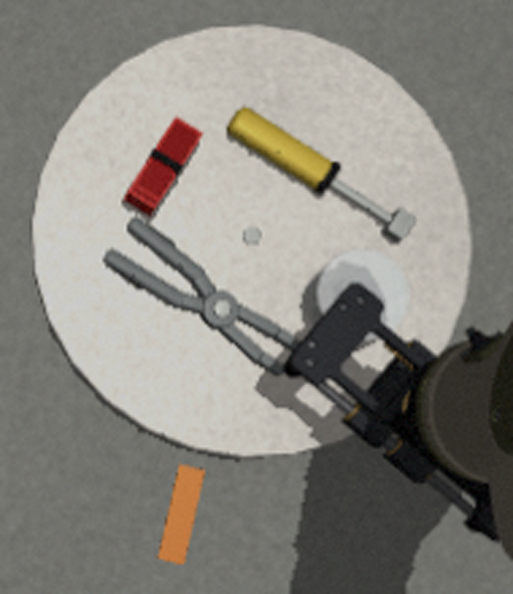

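The body is above the tub and the forces are near zero. The bolt is unchanged at about px (411.6,203.9). I'll raise the tool 8 mm and push along +z.

```bash
python3 -m pendant '-.016 -.0104 .0373 0 0 0; -.032 -.0202 .0832 0 0 0; -.032 -.0253 .1179 0 0 0; -.032 -.0267 .1296 0 0 0; -.032 -.0278 .1413 0 0 0; -.032 -.0288 .153 0 0 0; -.032 -.0294 .1647 0 0 0; -.032 -.03 .1764 0 0 0'
python3 -m pendant '0 -.0003 .0117 0 0 0; 0 -.0004 .0235 0 0 0; 0 -.0004 .0352 0 0 0; 0 0 .0469 0 0 0; 0 .0005 .0586 0 0 0; 0 .0012 .0703 0 0 0; 0 .0018 .078 0 0 0; 0 .0018 .078 0 0 0'
python3 - <<'E'
from b import *
s=r.read_state();print(s["time"],s["ft_force"])
v=s["ee_pos"][:2]-C;print(np.hypot(*v),np.degrees(np.arctan2(v[1],v[0])))
p,d=vision.camera("top");cv2.imwrite("pics/top4raw.png",p);cv2.imwrite("pics/top4.png",cv2.resize(p[90:310,330:520],None,fx=2.7,fy=2.7,interpolation=cv2.INTER_CUBIC))
E
```

```text
time: 10.75
ee_pos: [0.4776, -0.2008, 0.0679]
eef_rot: [0.253, 0.66, -0.253, 0.66]
ft_force: [-0.4, -0.0, -0.3]
width: 0.0003
time: 11.55
ee_pos: [0.4926, -0.214, 0.0681]
eef_rot: [0.253, 0.66, -0.253, 0.66]
ft_force: [-0.5, 0.0, -0.6]
width: 0.0005
11.55 [-0.51858688  0.01320346 -0.56805978]
0.1682363436881571 -127.23119150905966
```

View pics/top4.png

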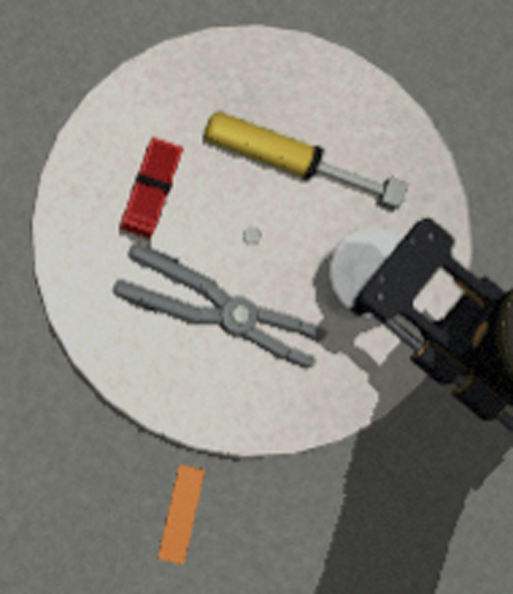

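Run:
```python
from b import *
p=cv2.imread("pics/top4raw.png");rep([418.9,206.0])
rep(bolt(p,(419,206)));d=p[196:216,408:430]
g=cv2.cvtColor(cv2.resize(p[190:222,402:434],None,fx=8,fy=8,interpolation=cv2.INTER_CUBIC),cv2.COLOR_BGR2GRAY)
print(cv2.cvtColor(p,cv2.COLOR_BGR2GRAY)[201:212,413:426])
for c in ((.5944,-.0801),(.5933,-.0800)):
    print(np.degrees(np.arctan2(-.0197378-c[1],.3669975-c[0])))
```

```text
bolt [418.9, 206.0] [ 0.52785099 -0.06428489] 0.06840240279052782 166.63185655243686
bolt [np.float64(418.35227272727275), np.float64(206.0596590909091)] [ 0.52775086 -0.06311381] 0.06877963343204575 165.70198802637498
[[100 102 111 118 119 116 117 113 122 145 174 196 194]
 [ 98 120 122 119 119 118 116 115 113 114 129 164 195]
 [115 124 120 119 116 158 155 137 114 112 108 120 158]
 [127 124 123 127 158 180 176 160 146 111 113 110 116]
 [127 123 113 151 186 181 177 171 163 123 114 110  96]
 [129 124 110 156 187 182 175 169 158 109 111 108  92]
 [127 124 118 129 187 185 174 169 164 108 113 108  77]
 [127 128 121 109 154 184 177 165 145 115 111 105  75]
 [123 124 120 113 117 132 132 140 120 114 110 116 148]
 [ 91 120 123 122 117  98 102 113 115 113 113 134 187]
 [ 47  93 122 121 121 117 116 118 118 106  90 127 156]]
165.1341065082057
165.08870796850778
```

The bolt is at px (418.8,206.0). That gives an angle of about 166.4° against the strip's 165.1°, or 1.5 mm off the line. I'll back off, rise and recheck.

```bash
python3 -m pendant '0 0 -.02 0 0 0; 0 0 -.06 0 0 0; 0 0 -.1 0 0 0; 0 0 -.12 0 0 0; 0 0 -.12 0 0 0'
python3 -m pendant '-.04 0 0 0 0 0; -.11 0 0 0 0 0; -.2 0 0 0 0 0; -.29 0 0 0 0 0; -.36 0 0 0 0 0; -.4 0 0 0 0 0; -.4 0 0 0 0 0'
python3 - <<'E'
from b import *
p,d=vision.camera("top");rep(bolt(p,(419,206)))
g=cv2.cvtColor(p,cv2.COLOR_BGR2GRAY)[199:214,411:427]
m=(g>135).astype(np.uint8);n,l,s,c=cv2.connectedComponentsWithStats(m,connectivity=4)
i=l[7,7];print(s[i],c[i]+[411,199]);rep(c[i]+[411,199])
print(r.read_state()["ft_force"])
E
```

```text
time: 12.1
ee_pos: [0.4695, -0.1929, 0.0681]
eef_rot: [0.253, 0.66, -0.253, 0.66]
ft_force: [1.2, 0.2, 0.5]
width: 0.0004
time: 12.8
ee_pos: [0.4709, -0.194, 0.1696]
eef_rot: [0.253, 0.659, -0.253, 0.661]
ft_force: [-0.0, -0.9, 0.1]
width: 0.0006
bolt [np.float64(418.2811501597444), np.float64(206.1182108626198)] [ 0.52762891 -0.06295675] 0.06893671002292742 165.60052926056701
[ 5  4  6  7 31] [418.83870968 205.77419355]
bolt [418.83870968 205.77419355] [ 0.52833841 -0.06417677] 0.06795353656279922 166.44814949501452
[-0.64615743 -1.14831458  0.31298238]
```

```bash
python3 -m pendant '0 .05 -.016 0 0 0; 0 .13 -.042 0 0 0; 0 .23 -.075 0 0 0; 0 .34 -.111 0 0 0; 0 .44 -.143 0 0 0; 0 .51 -.166 0 0 0; 0 .54 -.176 0 0 0; 0 .54 -.176 0 0 0'
python3 -m pendant '.03 0 0 0 0 0; .09 0 0 0 0 0; .16 0 0 0 0 0; .23 0 0 0 0 0; .28 0 0 0 0 0; .31 0 0 0 0 0; .316 0 0 0 0 0; .316 0 0 0 0 0'
python3 - <<'E'
from b import *
p,d=vision.camera("side");cv2.imwrite("pics/side5.png",cv2.resize(p[60:240,200:480],None,fx=2.7,fy=2.7))
s=r.read_state();print(s["time"],s["ee_pos"],s["ft_force"])
E
```

```text
time: 13.65
ee_pos: [0.5274, -0.0624, 0.1672]
eef_rot: [0.252, 0.661, -0.252, 0.66]
ft_force: [0.0, 0.5, 0.5]
width: 0.0006
time: 14.45
ee_pos: [0.5276, -0.064, 0.0892]
eef_rot: [0.253, 0.66, -0.253, 0.66]
ft_force: [-0.4, 0.3, 0.7]
width: 0.0005
14.5 [ 0.52788066 -0.06396768  0.08956634] [ 0.22247212  1.14490612 -0.17470581]
```

View pics/side5.png

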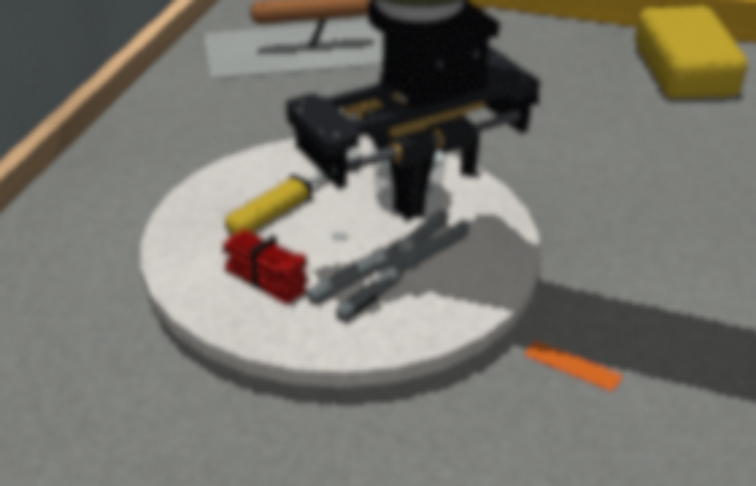

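The shut fingertips hang at crop (408,212), just above the pliers' pivot at about (400,248). They are clear of the tub and everything else. I'll hold, then hand in.

```bash
for i in 1 2 3 4; do python3 -m pendant '0 0 0 0 0 0; 0 0 0 0 0 0; 0 0 0 0 0 0; 0 0 0 0 0 0; 0 0 0 0 0 0; 0 0 0 0 0 0; 0 0 0 0 0 0; 0 0 0 0 0 0' | head -2; done
python3 -c "
from bench import r,close_job
s=r.read_state();print(s['time'],s['ee_pos'],s['ft_force']);print(close_job())"
```

```text
time: 15.3
ee_pos: [0.5275, -0.0638, 0.089]
time: 16.1
ee_pos: [0.5275, -0.0638, 0.089]
time: 16.9
ee_pos: [0.5275, -0.0638, 0.089]
time: 17.7
ee_pos: [0.5275, -0.0638, 0.089]
17.7 [ 0.5275354  -0.06379702  0.08904486] [-0.03977621 -1.41804631  0.4393008 ]
the job is handed in; nothing more can be done
None
```

I turned the platter about 80° counter-clockwise by pushing the peg with shut fingers, so the bolt of the grey pliers now lines up with the orange strip, on the strip's side. The arm then moved over the bolt, pointed straight down at it for about 3.2 s, and was still pointing when I handed in at 17.7 s.

- **Alignment:** two ways of locating the bolt in the last top image gave 165.6° and 166.4°, against 165.1° for the strip. That is about 0.5–1.5 mm off the line.
- **Pointing:** the fingertips ended at (0.5275, −0.0638, 0.089), about 30 mm above the bolt and within about 1 mm of it sideways.
- **Contact:** the force readings stayed around 2 N or less. I saw no contact with anything on the platter in the images.
- **Joint 7 at its limit:** during the push, joint 7 reached 2.5998 rad of its 2.6 rad range. I then backed off, turned the tool about 83° and finished the push with joint 7 well inside its range.
- **Not checked:** I took no top image of the final pose, because the arm would likely hide the bolt there. The last check was the side view, which showed the fingertips over the pivot and clear of everything.

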